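# Free the catch of a desiccator cabinet and open its door

### The job

Open the small grey desiccator cabinet wide, so that the tins inside can be fetched. Draw its door towards you by the handle until the safety hook inside catches it, then reach down through the gap over the door's inner side and press the sprung hook down until it slips free while you draw the door past the catch, and swing the door wide open. Be gentle with the plastic hook: do not yank the door against it and do not ram it down on its stop.

Things in the scene. Friction and masses are not known exactly. Their poses are not given: they have to be found in the camera images.
- cabinet: Fixed grey sheet-steel bench cabinet, 190 deep (x) x 210 wide (y) x 230 high mm, windowed door on its front. Origin on the desk under its centre; x points to its back, the front is at x = -95 mm, y to the left as the robot sees it. The flat roof is 230 mm over the desk; its front edge is folded down into a flange 8 mm thick, 30 mm deep, with a 20 mm notch for the stud; the hook catches behind it.
- door_hinge (a point): Point on the door's vertical hinge axis, at roof height on the cabinet's left front edge, in line with the front face and the door's inner face; it does not move. The door is 205 mm wide, 18 thick, from 20 to 230 mm over the desk, its top level with the roof.
- door (a joint): Door angle in rad: 0 shut, growing to 1.75 as the free right edge swings towards the robot; door yaw = cabinet yaw minus this. Starts at 0 to 0.04; light friction, stays where left. The hook stops it at about 0.22; then the gap between the door's inner face and the cabinet front is about 36 mm at the stud, open at the top, narrower towards the hinge.
- handle (a point): Middle of the door handle's straight bar: steel, round, 10 mm thick, 74 mm long, level along the door, bent back to the door at both ends; 30 mm below the door's top, 148 mm from the hinge, 42 mm in front of the door's outer face (37 mm free behind the bar, open from above).
- stud_foot (a point): Top of the hook's white bar under its push stud: 17 mm behind the door's inner face, 165 mm from the hinge, 38 mm below the roof at rest; swings with the door, sinks with the hook. The stud's black rubber head, 14 mm across, stands over it, screwed to a height that differs each time and is not measured: its top is 8 to 30 mm above this point. Find it by touch.
- latch: Latch inside the door: a steel leaf spring 105 mm long along the door, fixed at its hinge end (origin there; axes as the door's), with a white plastic hook bar at its free end, 16 mm wide, reaching 68 mm into the cabinet. Pressed at the stud it starts to sink at 2.6 N, then 0.9 N per mm; a hard stop comes at 9.2 mm (11 N). Over 20 N on it, pressed or pulled, damages it.
- barb (a point): Top of the hook's upward T-shaped barb, 44 mm wide, 8 mm thick, 50 mm behind the door's inner face. At rest it stands 6.5 mm above the flange's lower edge, so the hook is free once pressed over 6.5 mm (about 8.5 N). Held down, the door must be drawn about 12 mm (0.08 rad) past the catch before the hook may spring up again.

How it is judged:
On the way:
1. the door has been drawn out until the hook catches it (value of joint door between 0.13 and 0.32 rad), for 0.2 s.
At the end, for the whole second after the job is handed in: The cabinet door stands open by more than 60 degrees (1.05 rad), at rest (value of joint door above 1.05 rad and velocity of joint door between -0.05 and 0.05 rad/s); the robot touches nothing.
It fails at once if the hook was loaded with more than 20 N, by pressing it or by pulling the door against it (contact force between latch and anything else above 20 N).
It also fails if it takes over 53 s, if anything falls off the work surface, if the arm or the gripper's body presses on something with over 40 N, if the wrist force passes 120 N, or if a joint passes its speed limit or range.

### The arm

A 7-joint arm with a two-finger parallel gripper is mounted at the origin on a cart in front of the work surface, level with it; the furniture and walls round the work are solid. World frame = base frame: x ahead of the robot, y to its left, z up, the work surface at z = 0. Lengths are in m, angles in rad, forces in N, time in s.
With the tool pointing down it reaches from about 0.425 to 0.875 m from the base axis. Payload 4.7 kg.
Tool frame: the origin (TCP) lies between the finger pads; the fingertips stand 11 mm ahead of it and the grasp point (between the pads) lies 8 mm behind it; z points along the fingers, y is the line along which they close (so a half turn about z gives the same grasp; the last joint's range is limited). The gripper opens to 85 mm and grips with 20 to 120 N. Pads are 22 mm wide; open, the fingers measure 114 mm over their backs; the gripper's body (76 mm by 85 mm) begins 54 mm behind the grasp point. The pads swing forward as they close: fully open they stand 13 mm farther back than shut.
Start: joints at [1.349, 0.321, -0.07, 1.45, 0.023, 1.371, -0.057], TCP at [0.152, -0.632, 0.242] pointing down, gripper open.
Joint ranges: [-2.86, 2.86], [-0.3, 2.09], [-1.38, 1.24], [0.06, 2.45], [-1.56, 4.7], [0.09, 2.05], [-2.69, 2.69]. Speed limits (rad/s): [2.57, 2.57, 3.14, 3.14, 3.14, 3.14, 3.14].

### API

Orientations are given as a rotation vector (axis times angle).
In Python, from bench import ctrl gives the robot as it stands. The module is installed in compiled form; this text tells all that it offers.
- The arm moves only by the tool move_arm, never from a script. Its argument "rows" is a list that holds one entry, the list of rows, each a list of 4 numbers: the shift along the world's x, y, z in m, then the turn about the world's z in degrees. A call has 1 to 12 rows; each row shifts and turns the commanded pose from where the row before left it; what a row does not reach is not made up. A row lasts 1/8 s, in which the tool goes at most 62.5 mm and 10.7 degrees, less where a joint would pass 70% of its speed; a pose out of reach is approached as far as the arm can. A call with a gripper value outside its range is refused whole. "jaw" is the closure in counts, from 0 (fully open) to 255 (shut), set as the call begins (left out, the last holds). The fingers move at their own pace and stop on an object; "force" is the grip in N (left out, the last holds). Time passes only in rows, so rows that do not move let the fingers close. It gives the time, the measured TCP pose, the force, the opening and the grip force at its end, in the units of the state.
- ctrl.state(): the state, without advancing time (a new reading comes with each control period).
- ctrl.grab_frame(name): name is "scene" or "top"; returns a dict with "pixels" (480x640x3 uint8, red, green, blue), "fx", "fy", "cx", "cy" (pixels), "xyz" and "orientation" of the camera in the world. Camera axes: x right, y up, looking along -z (the intrinsics and any distortion apply to the point x, -y, -z); pixel columns grow to the right and rows downward; lengths in m; the calibration is good to about 2 mm. A picture is of the moment at which its call begins. There is no depth.
- ctrl.sign_off(): hands the job in; it is judged then, once.
Trained networks look in the newest picture that a camera, given by its name, has taken for a name from the list of things; names that differ only in an ending like _2 or _b are one class to them, and where a whole thing is asked for, a point or a joint stands for the part that bears it (a point fixed in the world has none). Each returns a list of dicts, best first, with "conf" (0 to 1); they miss things now and then, are a little off and sometimes report something else, mostly with a low value. They report only what shows in the picture. A call takes as long as a camera call.
- ctrl.look_for(label, camera): "pixel" ([column, row] in pixels, amid what is visible of it).
The state is a dict: "time_s": time; "joint_pos": joint angles; "dq": joint speeds; "joint_efforts": joint torques, N m; "tcp_pos": TCP position; "tool_rot": TCP orientation; "force": force on the tool from outside, world axes, zero at the start; "ft_torque": the same for the moment, N m; "grip_width": finger opening in m; "grasp_force": force on a finger pad.
Only numpy, scipy, OpenCV 4.12 (cv2) and the standard library are available. Lean on these libraries where they do the work, as an engineer would, in place of code of your own. Each camera call takes 0.05 s, during which the arm holds its last target. There are 200 camera calls.

## Working session

There is one attempt and no reset: what is moved stays moved. The work goes in short steps, Python scripts to look and compute and a tool call to move; the robot and the scene stay as the last step left them, time stands still between calls to the robot, and variables do not carry over. Pictures are saved under pics/ and viewed, at most 12 in all, crops included, and the job is handed in when it is done.

Besides the shell and the picture viewer there is one more tool, called after "Call:" in YAML: its name, and indented under it one key for each argument. move_arm: Moves the arm, as the interface text tells. Its arguments: {"type":"object","properties":{"rows":{"type":"array","items":{"type":"array","items":{"type":"array","items":{"type":"number"}}}},"jaw":{"type":"number"},"force":{"type":"number"}},"required":["rows"]}

```bash
mkdir -p pics; cat > h.py <<'E'
import numpy as np, cv2
from bench import ctrl
from scipy.spatial.transform import Rotation as R
def grab(n):
    f=ctrl.grab_frame(n); return f
def rot(f):
    o=np.array(f["orientation"],float)
    return R.from_matrix(o).as_matrix() if o.shape==(3,3) else (R.from_rotvec(o) if o.size==3 else R.from_quat(o)).as_matrix()
def atz(f,px,z):
    d=rot(f)@np.array([(px[0]-f["cx"])/f["fx"],-(px[1]-f["cy"])/f["fy"],-1]); p=np.array(f["xyz"])
    return p+d*(z-p[2])/d[2]
def proj(f,P):
    c=rot(f).T@(np.array(P)-np.array(f["xyz"])); return np.array([f["cx"]+f["fx"]*c[0]/-c[2], f["cy"]-f["fy"]*c[1]/-c[2]])
E
python3 - <<'E'
from h import *
for n in ["top","scene"]:
    f=grab(n); cv2.imwrite(f"pics/{n}0.png",f["pixels"][:,:,::-1]); print(n,{k:v for k,v in f.items() if k!="pixels"})
    for l in ["cabinet","door","handle","latch","stud_foot","barb"]:
        print(l,[(np.round(d["pixel"],1),round(d["conf"],2)) for d in ctrl.look_for(l,n)][:2])
s=ctrl.state(); print(s)
E
```

```text
top {'fx': 485.9124895034433, 'fy': 485.9124895034433, 'cx': 316.95257417245494, 'cy': 240.09286443539247, 'xyz': array([0.42249939, 0.3533915 , 0.98915327]), 'orientation': array([ 0.14649417, -0.13901561, -1.57603997])}
cabinet [(array([359.4, 217.6]), 0.81)]
door [(array([352.8, 269.8]), 0.86)]
handle [(array([354.2, 270.7]), 0.63)]
latch []
stud_foot []
barb []
scene {'fx': 557.9845768402512, 'fy': 557.9845768402512, 'cx': 315.7586678323639, 'cy': 238.24461413092268, 'xyz': array([ 0.06027866, -0.22676257,  0.54633311]), 'orientation': array([ 1.07297981, -0.41526102, -0.67033653])}
cabinet [(array([353.6, 277.6]), 0.59)]
door [(array([306.8, 288. ]), 0.83)]
handle [(array([305.2, 286.8]), 0.84)]
latch []
stud_foot []
barb [(array([305.9, 288.9]), 0.55)]
{'time_s': 0.7, 'joint_pos': array([ 1.34908444,  0.32097296, -0.0701104 ,  1.45046682,  0.02261903,
        1.37081533, -0.05689551]), 'dq': array([ 0.00033035,  0.00033541,  0.00089429, -0.00120956, -0.00088567,
        0.00060778,  0.00103935]), 'joint_efforts': array([ 9.66328798e-05, -4.93239963e+01, -3.81322028e-01, -3.14505601e+01,
        1.33161811e-02,  1.26100113e-03, -3.00048285e-06]), 'tcp_pos': array([ 0.15184425, -0.63204427,  0.24238287]), 'tool_rot': array([ 3.11964291e+00,  3.69596066e-01, -6.84185012e-05]), 'force': array([-0.82225233, -0.01191557,  0.5802995 ]), 'ft_torque': array([ 0.00773677,  0.00410635, -0.08815541]), 'grasp_force': 0.0, 'grip_width': 0.08557978201452894}
```

View pics/top0.png

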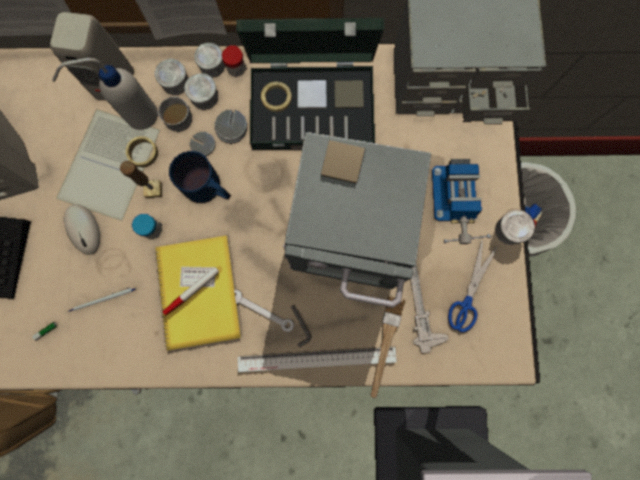

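View pics/scene0.png

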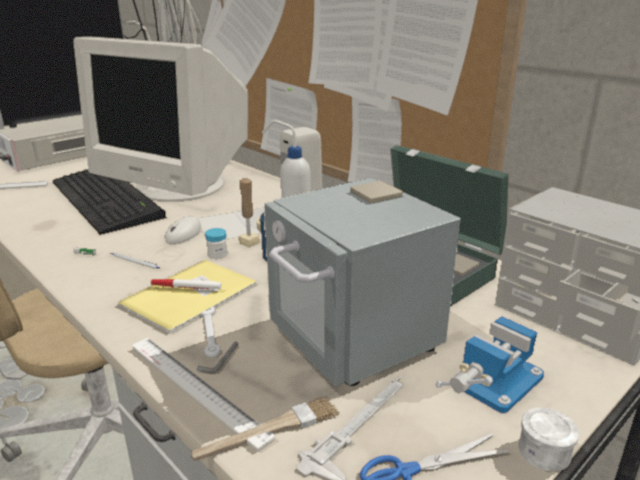

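```bash
python3 - <<'E'
from h import *
i=cv2.imread("pics/top0.png")[125:315,270:450]
cv2.imwrite("pics/c1.png",cv2.resize(i,None,fx=3.15,fy=3.15,interpolation=cv2.INTER_CUBIC))
i=cv2.imread("pics/scene0.png")[170:400,250:470]
cv2.imwrite("pics/c2.png",cv2.resize(i,None,fx=2.6,fy=2.6,interpolation=cv2.INTER_CUBIC))
E
```

```text
(no output)
```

View pics/c1.png

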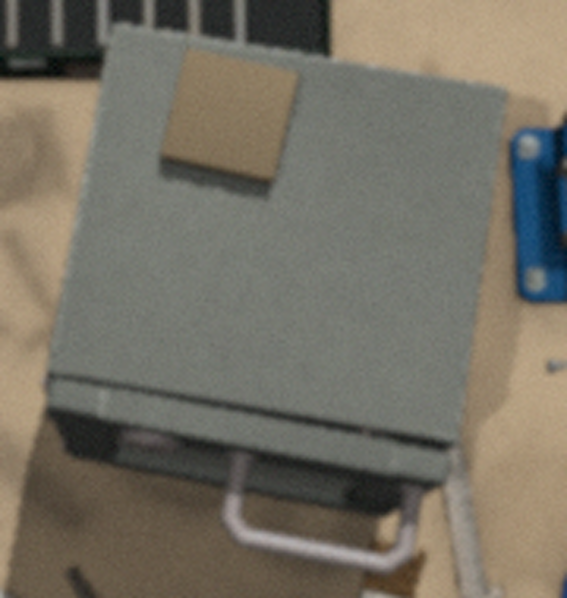

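View pics/c2.png

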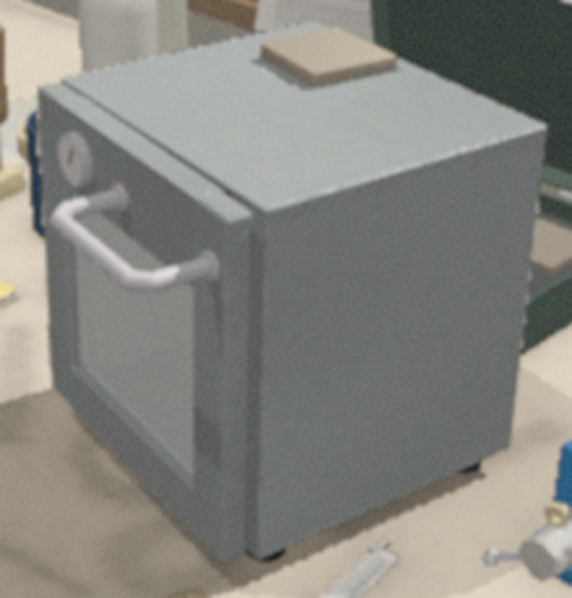

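The crops show the roof corners, door edge and bar: in the top crop the bar runs (235,535)-(400,565), and in the scene crop (62,213)-(140,282). Next I fit cabinet pose and door angle.

```bash
cat >> h.py <<'E'
def cabpts(c,q):
    # c: x,y,yaw ; q door
    def cab(p): 
        r=R.from_euler('z',c[2]).as_matrix(); return r@np.array(p)+[c[0],c[1],0]
    H=cab([-.095,.105,.230])
    D=R.from_euler('z',c[2]-q).as_matrix()
    dr=lambda p: H+D@np.array(p)   # door frame: x inward(-> cabinet), -y along door
    return cab,dr
E
python3 - <<'E'
from h import *
from scipy.optimize import least_squares
T=lambda a,b:(a/3.15+270-.3,b/3.15+125-.3); S=lambda a,b:(a/2.6+250-.3,b/2.6+170-.3)
ft=grab("top"); fs=grab("scene")
z=.23
for n,a in dict(BL=T(112,25),BR=T(507,90),FR=T(452,442),FL=T(48,378)).items(): print(n,atz(ft,a,z).round(4))
for n,a in dict(BR=S(546,127),FR=S(268,210)).items(): print('s',n,atz(fs,a,z).round(4))
print('bar',atz(ft,T(318,550),.2).round(4),atz(fs,S(101,248),.2).round(4))
def res(v):
    cab,dr=cabpts(v[:3],v[3]); o=[]
    for p,px in [((.095,.105,z),T(112,25)),((.095,-.105,z),T(507,90)),((-.095,-.105,z),T(452,442)),((-.095,.105,z),T(48,378))]: o.append(proj(ft,cab(p))-px)
    for p,px in [((.095,-.105,z),S(546,127)),((-.095,-.105,z),S(268,210))]: o.append(proj(fs,cab(p))-px)
    o.append(proj(ft,dr((-.018,-.205,0)))-T(447,482)); o.append(proj(fs,dr((-.018,-.205,0)))-S(250,220)) if 0 else None
    o.append(proj(ft,dr((-.060,-.148,-.030)))-T(318,550)); o.append(proj(fs,dr((-.060,-.148,-.030)))-S(101,248))
    return np.concatenate(o)
r=least_squares(res,[.5,.28,-.15,.0]); print(r.x.round(4),r.fun.reshape(-1,2).round(1).tolist())
for q in (r.x[3],.22,1.2):
    cab,dr=cabpts(r.x[:3],q)
    print(q,'H',dr((0,0,0)).round(4),'handle',dr((-.06,-.148,-.03)).round(4),'stud',dr((.017,-.165,-.038)).round(4),'edge',dr((0,-.205,0)).round(4))
E
```

```text
BL [0.743 0.374 0.23 ]
BR [0.7047 0.1685 0.23  ]
FR [0.5205 0.2055 0.23  ]
FL [0.555  0.4072 0.23  ]
s BR [0.7021 0.1672 0.23  ]
s FR [0.5199 0.2023 0.23  ]
bar [0.4693 0.2707 0.2   ] [0.4718 0.2716 0.2   ]
[ 0.6303  0.2881 -0.1756 -0.003 ] [[-0.5, 0.4], [0.2, -0.5], [2.7, 1.2], [-0.6, -0.1], [0.8, -0.8], [-0.2, 0.6], [-0.3, -1.1], [-1.2, -0.8], [-1.1, 0.0]]
-0.0030188611491391965 H [0.5551 0.4081 0.23  ] handle [0.4706 0.2726 0.2   ] stud [0.5436 0.2426 0.192 ] edge [0.5199 0.2061 0.23  ]
0.22 H [0.5551 0.4081 0.23  ] handle [0.4427 0.2947 0.2   ] stud [0.5072 0.2493 0.192 ] edge [0.4761 0.2189 0.23  ]
1.2 H [0.5551 0.4081 0.23  ] handle [0.3983 0.4383 0.2   ] stud [0.3966 0.3594 0.192 ] edge [0.354  0.3683 0.23  ]
```

Call:
move_arm:
  rows:
    - [[0.04,0.04,0.01,8],[0.04,0.04,0.01,8],[0.04,0.04,0.01,8],[0.04,0.04,0.01,8],[0.04,0.04,0.01,8],[0.04,0.04,0.01,8],[0.04,0.04,0.01,8],[0.04,0.04,0,8]]
  jaw: 153
  force: 30

```text
time_s: 1.8
tcp_pos: [0.4733, -0.3109, 0.3137]
tool_rot: [2.443, 1.97, 0.001]
force: [1.1, -1.6, -0.2]
grip_width: 0.0338
grasp_force: 0.0
```

Call:
move_arm:
  rows:
    - [[0,0.058,0,0],[0,0.058,0,0],[0,0.058,0,0],[0,0.058,0,0],[0,0.058,0,0],[0,0.058,0,0],[0,0.058,0,0],[0,0.058,0,0],[0,0.058,0,0],[0,0.058,0,0],[0,0,0,0],[0,0,0,0]]

```text
time_s: 3.3
tcp_pos: [0.4719, 0.2676, 0.3121]
tool_rot: [2.449, 1.967, -0.001]
force: [-0.8, -0.5, 0.4]
grip_width: 0.0342
grasp_force: 0.0
```

```bash
python3 - <<'E'
from h import *
s=ctrl.state(); r=R.from_rotvec(s["tool_rot"]).as_matrix(); print(s["time_s"],s["tcp_pos"],s["grip_width"],'yaw y',np.degrees(np.arctan2(r[1,1],r[0,1])), r[:,2], s["joint_pos"],s["force"])
E
```

```text
3.3 [0.47187936 0.26759445 0.31214843] 0.03415537359349337 yaw y -12.467569357789293 [-3.19922649e-04 -5.88970765e-04 -9.99999775e-01] [ 0.38054991  0.16866463 -1.04981524  1.58102601  0.14702409  1.47764511
 -0.89453825] [-0.7804853  -0.48225754  0.41149475]
```

Call:
move_arm:
  rows:
    - [[-0.001,0.005,-0.03,2.4],[0,0,-0.03,0],[0,0,-0.02,0],[0,0,-0.02,0],[0,0,-0.017,0],[0,0,0,0]]

```text
time_s: 4.05
tcp_pos: [0.4731, 0.2725, 0.197]
tool_rot: [2.407, 2.014, 0.005]
force: [-0.1, -1.2, 5.0]
grip_width: 0.0343
grasp_force: 2.2
```

```bash
python3 - <<'E'
from h import *
f=grab("scene"); i=f["pixels"][170:400,220:440,::-1]
cv2.imwrite("pics/g1.png",cv2.resize(i,None,fx=2.6,fy=2.6,interpolation=cv2.INTER_CUBIC))
E
```

```text
(no output)
```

View pics/g1.png

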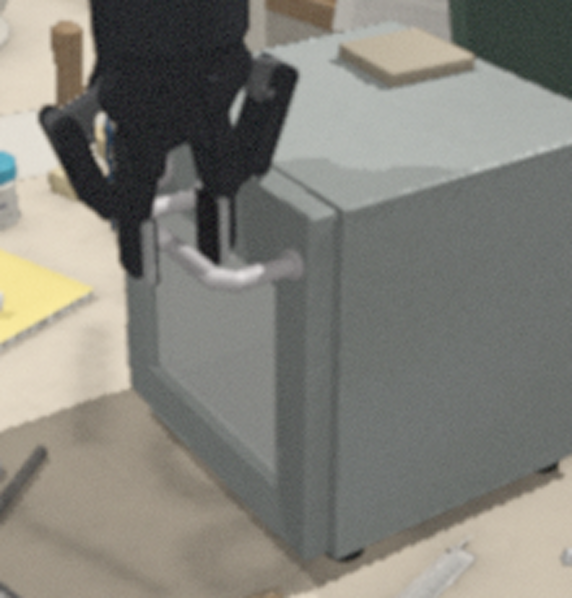

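The fingers straddle the bar, with the bar passing between them at about (190,245). A 5 N lift is felt, so I raise slightly and close.

Call:
move_arm:
  rows:
    - [[0,0,0.004,0],[0,0,0,0],[0,0,0,0]]

```text
time_s: 4.47
tcp_pos: [0.4706, 0.2729, 0.199]
tool_rot: [-2.408, -2.018, 0.001]
force: [-0.5, -0.3, -0.1]
grip_width: 0.0339
grasp_force: 0.0
```

Call:
move_arm:
  rows:
    - [[0,0,0,0],[0,0,0,0],[0,0,0,0],[0,0,0,0]]
  jaw: 255
  force: 25

```text
time_s: 4.97
tcp_pos: [0.4709, 0.273, 0.1992]
tool_rot: [-2.408, -2.017, -0.0]
force: [0.6, 1.5, -2.4]
grip_width: 0.0088
grasp_force: 24.5
```

```bash
cat >> h.py <<'E'
C=[.6303,.2881,-.1756]
E
python3 - <<'E'
from h import *
p0=None
for q in np.arange(0,.33,.03):
    cab,dr=cabpts(C,q); p=dr((-.06,-.148,-.03)); print(round(q,3),p[:2].round(4), (None if p0 is None else (p-p0)[:2].round(4))); p0=p
E
```

```text
0.0 [0.4702 0.2728] None
0.03 [0.4662 0.2754] [-0.004   0.0026]
0.06 [0.4622 0.2782] [-0.0039  0.0027]
0.09 [0.4584 0.281 ] [-0.0039  0.0028]
0.12 [0.4546 0.284 ] [-0.0038  0.003 ]
0.15 [0.4509 0.2871] [-0.0037  0.0031]
0.18 [0.4473 0.2902] [-0.0036  0.0032]
0.21 [0.4438 0.2935] [-0.0035  0.0033]
0.24 [0.4405 0.2969] [-0.0034  0.0034]
0.27 [0.4372 0.3004] [-0.0033  0.0035]
0.3 [0.434 0.304] [-0.0032  0.0036]
0.33 [0.4309 0.3077] [-0.0031  0.0037]
```

Call:
move_arm:
  rows:
    - [[-0.004,0.0026,0,-1.7],[-0.0039,0.0027,0,-1.7],[-0.0039,0.0028,0,-1.7],[-0.0038,0.003,0,-1.7],[-0.0037,0.0031,0,-1.7],[-0.0024,0.0021,0,-1.2],[0,0,0,0],[0,0,0,0]]

```text
time_s: 5.98
tcp_pos: [0.449, 0.2902, 0.1992]
tool_rot: [-2.57, -1.806, -0.002]
force: [4.3, 3.1, -5.6]
grip_width: 0.0088
grasp_force: 24.6
```

Call:
move_arm:
  rows:
    - [[-0.0012,0.0011,0,-0.6],[0,0,0,0],[-0.0012,0.0011,0,-0.6],[0,0,0,0]]

```text
time_s: 6.48
tcp_pos: [0.4468, 0.2922, 0.1992]
tool_rot: [-2.589, -1.778, -0.003]
force: [4.0, 3.4, -6.5]
grip_width: 0.0088
grasp_force: 24.4
```

Call:
move_arm:
  rows:
    - [[-0.0012,0.0011,0,-0.6],[0,0,0,0],[0,0,0,0]]

```text
time_s: 6.85
tcp_pos: [0.4457, 0.2934, 0.1993]
tool_rot: [-2.598, -1.765, -0.003]
force: [4.7, 4.3, -7.1]
grip_width: 0.0089
grasp_force: 24.4
```

Call:
move_arm:
  rows:
    - [[-0.0012,0.0011,0,-0.6],[0,0,0,0],[0,0,0,0]]

```text
time_s: 7.22
tcp_pos: [0.4446, 0.2945, 0.1992]
tool_rot: [-2.607, -1.751, -0.003]
force: [4.9, 4.1, -6.9]
grip_width: 0.0089
grasp_force: 24.3
```

```bash
python3 - <<'E'
from h import *
for n in ("top","scene"):
    f=grab(n); print(n,[(l,[(np.round(d["pixel"],1).tolist(),round(d["conf"],2)) for d in ctrl.look_for(l,n)][:1]) for l in ("latch","stud_foot","barb")])
    if n=="top": 
        i=f["pixels"][200:330,280:440,::-1]; cv2.imwrite("pics/t2.png",cv2.resize(i,None,fx=4.5,fy=4.5,interpolation=cv2.INTER_CUBIC))
E
```

```text
top [('latch', [([341.8, 264.4], 0.5)]), ('stud_foot', [([344.5, 263.1], 0.63)]), ('barb', [([340.0, 263.6], 0.51)])]
scene [('latch', [([330.5, 265.2], 0.77)]), ('stud_foot', [([359.2, 284.4], 0.65)]), ('barb', [([325.3, 264.3], 0.59)])]
```

View pics/t2.png

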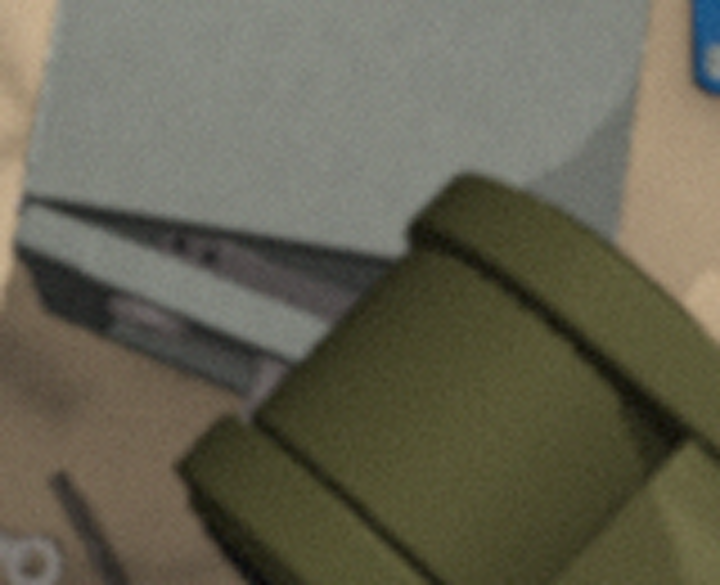

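The door is ajar and the leaf spring shows in the gap at about (260,270). I continue in small steps until the force rises at the catch.

Call:
move_arm:
  rows:
    - [[-0.0012,0.0011,0,-0.6],[0,0,0,0],[0,0,0,0]]

```text
time_s: 8.0
tcp_pos: [0.4435, 0.2956, 0.1992]
tool_rot: [-2.617, -1.738, -0.004]
force: [5.6, 3.5, -7.9]
grip_width: 0.0089
grasp_force: 24.3
```

Call:
move_arm:
  rows:
    - [[-0.0007,0.0007,0,-0.3],[0,0,0,0],[0,0,0,0]]

```text
time_s: 8.38
tcp_pos: [0.4434, 0.2957, 0.1992]
tool_rot: [2.622, 1.73, 0.004]
force: [7.0, 3.0, -8.5]
grip_width: 0.0089
grasp_force: 24.2
```

Call:
move_arm:
  rows:
    - [[0.0008,-0.0008,0,0.3],[0,0,0,0]]

```text
time_s: 8.62
tcp_pos: [0.4436, 0.2955, 0.1992]
tool_rot: [-2.617, -1.737, -0.004]
force: [5.8, 4.0, -6.8]
grip_width: 0.0088
grasp_force: 24.4
```

Call:
move_arm:
  rows:
    - [[0,0,0,0],[0,0,0,0],[0,0,0,0],[0,0,0,0]]
  jaw: 153

```text
time_s: 9.12
tcp_pos: [0.4431, 0.2947, 0.1994]
tool_rot: [2.616, 1.739, -0.0]
force: [0.0, 0.4, 0.2]
grip_width: 0.0344
grasp_force: 0.0
```

Call:
move_arm:
  rows:
    - [[0,0,0.02,0],[0,0,0.03,0],[0,0,0.04,0],[0,0,0.01,0],[0,0,0,0]]

```text
time_s: 9.75
tcp_pos: [0.4435, 0.2949, 0.3004]
tool_rot: [2.616, 1.738, 0.003]
force: [-0.4, -0.3, 0.2]
grip_width: 0.0341
grasp_force: 0.0
```

Call:
move_arm:
  rows:
    - [[0,-0.03,0,10],[0,-0.04,0,10],[0,-0.06,0,10],[0,-0.06,0,10],[0,-0.06,0,10],[0,0,0,10],[0,0,0,10],[0,0,0,7],[0,0,0,0]]
  jaw: 255

```text
time_s: 10.88
tcp_pos: [0.4443, 0.0797, 0.2978]
tool_rot: [-1.129, -2.931, 0.005]
force: [-0.3, 0.0, -0.5]
grip_width: 0.0003
grasp_force: 0.0
```

```bash
python3 - <<'E'
from h import *
for n in ("top","scene"):
    f=grab(n); print(n,[(l,[(np.round(d["pixel"],1).tolist(),round(d["conf"],2)) for d in ctrl.look_for(l,n)][:1]) for l in ("latch","stud_foot","barb","handle")])
    cab,dr=cabpts(C,.22); print(proj(f,dr((.017,-.165,-.038))),proj(f,dr((.017,-.165,-.02))),'handle',proj(f,dr((-.06,-.148,-.03))))
    if n=="top": 
        i=f["pixels"][200:330,280:440,::-1]; cv2.imwrite("pics/t3.png",cv2.resize(i,None,fx=4.5,fy=4.5,interpolation=cv2.INTER_CUBIC))
s=ctrl.state(); r=R.from_rotvec(s["tool_rot"]).as_matrix(); print(s["time_s"],s["tcp_pos"],'yaw y',np.degrees(np.arctan2(r[1,1],r[0,1])), r[:,2],s["joint_pos"],s["force"],s["grip_width"])
E
```

```text
top [('latch', [([368.5, 273.5], 0.65)]), ('stud_foot', [([366.9, 271.8], 0.64)]), ('barb', [([368.5, 274.0], 0.69)]), ('handle', [([350.1, 278.3], 0.78)])]
[382.51450223 276.29743654] [383.93718539 275.09667441] handle [356.22352939 316.12804246]
scene [('latch', [([327.2, 266.6], 0.85)]), ('stud_foot', [([328.7, 264.2], 0.88)]), ('barb', [([330.5, 267.5], 0.87)]), ('handle', [([293.1, 284.9], 0.6)])]
[319.9380126  267.44842852] [319.89239728 255.40721208] handle [260.17405169 266.31312646]
11.375 [0.44496037 0.07987324 0.29891409] yaw y 47.941537368611186 [ 3.55011127e-04 -2.64093797e-03 -9.99996450e-01] [ 0.60871023 -0.13611465 -0.75976285  1.79957174 -0.09169855  1.44156687
  0.70217873] [-0.98976614  0.19782222  0.64857329] -0.00011977992361765658
```

View pics/t3.png

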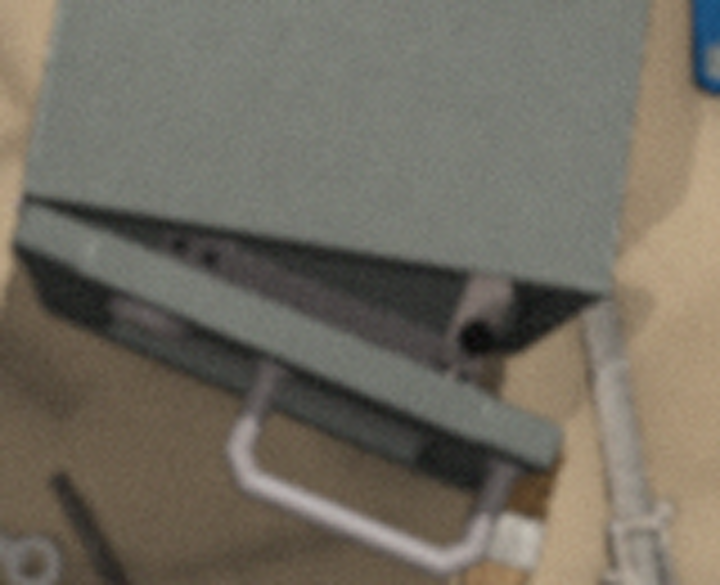

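The black stud head shows at about (475,335) in the crop, i.e. pixel (385,274). That agrees with the model for a tall stud. I move above it.

Call:
move_arm:
  rows:
    - [[0.02,0.055,0,10],[0.02,0.055,0,9.4],[0.022,0.0595,0,0],[0,0,-0.02,0],[0,0,-0.02,0],[0,0,-0.01,0],[0,0,-0.005,0],[0,0,0,0],[0,0,0,0]]

```text
time_s: 12.5
tcp_pos: [0.507, 0.2483, 0.2448]
tool_rot: [0.617, 3.077, -0.003]
force: [-0.1, -0.2, 0.5]
grip_width: -0.0001
grasp_force: 0.0
```

```bash
python3 - <<'E'
from h import *
s=ctrl.state(); r=R.from_rotvec(s["tool_rot"]).as_matrix(); print(s["tcp_pos"],'yaw y',np.degrees(np.arctan2(r[1,1],r[0,1])), r[:,2],s["force"])
f=grab("top"); cab,dr=cabpts(C,.22); print(dr((.017,-.165,-.02)))
i=f["pixels"][200:330,280:440,::-1]; cv2.imwrite("pics/t4.png",cv2.resize(i,None,fx=4.5,fy=4.5,interpolation=cv2.INTER_CUBIC))
g=grab("scene"); i=g["pixels"][170:330,220:420,::-1]; cv2.imwrite("pics/s4.png",cv2.resize(i,None,fx=3.6,fy=3.6,interpolation=cv2.INTER_CUBIC))
E
```

```text
[0.50701298 0.24831223 0.24476809] yaw y 67.32089892295338 [ 0.00288242 -0.00245555 -0.99999283] [-0.08050153 -0.20597276  0.5468712 ]
[0.50720661 0.24927424 0.21      ]
```

View pics/s4.png

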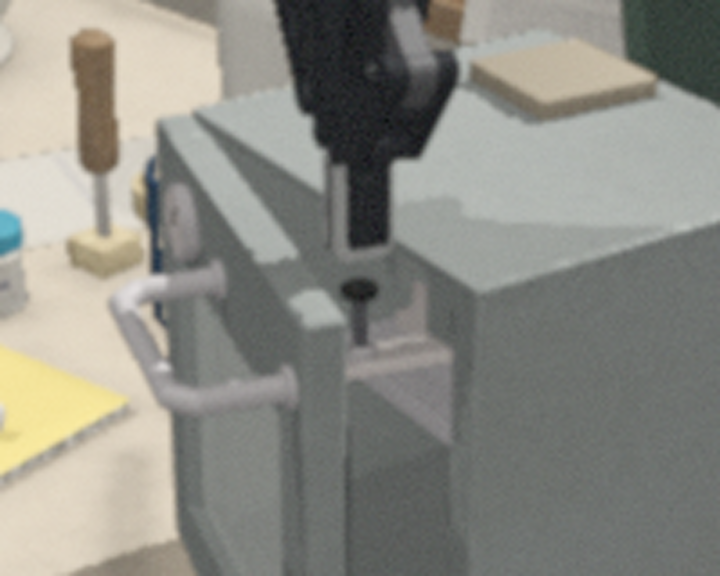

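The fingertip at (360,250) is centred above the stud head at (360,288), which I estimate stands about 24 mm over its foot. Now down by touch.

Call:
move_arm:
  rows:
    - [[0,0.0007,-0.005,0],[0,0,-0.005,0],[0,0,0,0],[0,0,-0.002,0],[0,0,0,0]]

```text
time_s: 13.22
tcp_pos: [0.5067, 0.2493, 0.2319]
tool_rot: [0.616, 3.079, -0.003]
force: [-0.4, -0.1, 0.2]
grip_width: 0.0004
grasp_force: 0.0
```

Call:
move_arm:
  rows:
    - [[0,0,-0.0015,0],[0,0,0,0]]

```text
time_s: 13.48
tcp_pos: [0.5067, 0.2491, 0.2308]
tool_rot: [0.616, 3.079, -0.004]
force: [-0.9, -0.6, 3.6]
grip_width: 0.0001
grasp_force: 1.8
```

Call:
move_arm:
  rows:
    - [[0,0,-0.0015,0],[0,0,0,0]]

```text
time_s: 13.72
tcp_pos: [0.5068, 0.2486, 0.2292]
tool_rot: [0.617, 3.078, -0.005]
force: [-1.3, -2.5, 5.7]
grip_width: 0.0002
grasp_force: 2.8
```

Call:
move_arm:
  rows:
    - [[0,0,-0.0015,0],[0,0,0,0]]

```text
time_s: 13.98
tcp_pos: [0.5069, 0.2482, 0.2279]
tool_rot: [0.617, 3.078, -0.006]
force: [-1.9, -3.6, 7.2]
grip_width: 0.0002
grasp_force: 3.5
```

Call:
move_arm:
  rows:
    - [[0,0,-0.0015,0],[0,0,0,0]]

```text
time_s: 14.22
tcp_pos: [0.5071, 0.2479, 0.2266]
tool_rot: [0.618, 3.078, -0.007]
force: [-3.0, -5.3, 8.7]
grip_width: 0.0001
grasp_force: 4.2
```

Call:
move_arm:
  rows:
    - [[-0.0007,-0.0016,0,0],[0,0,0,0]]

```text
time_s: 14.48
tcp_pos: [0.507, 0.2478, 0.227]
tool_rot: [0.617, 3.076, -0.001]
force: [0.7, -1.0, 7.4]
grip_width: -0.0004
grasp_force: 3.5
```

Call:
move_arm:
  rows:
    - [[-0.0002,-0.0004,-0.0012,0],[0,0,0,0]]

```text
time_s: 14.72
tcp_pos: [0.5069, 0.2475, 0.226]
tool_rot: [0.616, 3.076, -0.001]
force: [-0.4, -1.7, 7.9]
grip_width: 0.0004
grasp_force: 4.0
```

Call:
move_arm:
  rows:
    - [[-0.0002,-0.0003,-0.001,0],[0,0,0,0]]

```text
time_s: 14.98
tcp_pos: [0.5068, 0.2473, 0.2252]
tool_rot: [0.616, 3.076, -0.001]
force: [0.1, -1.5, 8.6]
grip_width: 0.0001
grasp_force: 4.3
```

Call:
move_arm:
  rows:
    - [[-0.0002,-0.0003,-0.0008,0],[0,0,0,0]]

```text
time_s: 15.22
tcp_pos: [0.5067, 0.2472, 0.2246]
tool_rot: [0.616, 3.075, -0.0]
force: [0.1, -1.6, 9.3]
grip_width: 0.0004
grasp_force: 4.6
```

Call:
move_arm:
  rows:
    - [[-0.0015,0.0006,-0.0003,0],[-0.0015,0.0006,0,0],[0,0,0,0]]

```text
time_s: 15.6
tcp_pos: [0.5036, 0.2482, 0.2243]
tool_rot: [0.616, 3.075, -0.001]
force: [0.1, -1.9, 9.8]
grip_width: 0.0002
grasp_force: 4.8
```

Call:
move_arm:
  rows:
    - [[-0.0015,0.0006,0,0],[-0.0014,0.0006,0,-0.4],[0,0,0,0]]

```text
time_s: 15.98
tcp_pos: [0.5007, 0.2492, 0.2243]
tool_rot: [0.627, 3.073, -0.002]
force: [-1.5, -1.7, 10.2]
grip_width: 0.0004
grasp_force: 4.8
```

Call:
move_arm:
  rows:
    - [[-0.0018,0.0008,0,-0.7],[-0.0018,0.0008,0,-0.7],[0,0,0,0]]

```text
time_s: 16.35
tcp_pos: [0.497, 0.2506, 0.2242]
tool_rot: [0.665, 3.066, -0.002]
force: [-0.8, -2.1, 9.6]
grip_width: -0.0002
grasp_force: 4.9
```

Call:
move_arm:
  rows:
    - [[-0.0018,0.0009,0,-0.7],[-0.0018,0.0009,0,-0.7],[0,0,0,0]]

```text
time_s: 16.73
tcp_pos: [0.4933, 0.2522, 0.2242]
tool_rot: [0.703, 3.057, -0.003]
force: [-1.0, -3.2, 8.9]
grip_width: 0.0002
grasp_force: 5.0
```

```bash
python3 - <<'E'
from h import *
g=grab("scene"); i=g["pixels"][170:330,200:400,::-1]; cv2.imwrite("pics/s5.png",cv2.resize(i,None,fx=3.6,fy=3.6,interpolation=cv2.INTER_CUBIC))
for q in (.22,.25,.28,.3,.32):
    cab,dr=cabpts(C,q); print(q,((proj(g,dr((-.018,-.205,0)))-[200,170])*3.6).round(0),((proj(g,dr((-.06,-.148,-.03)))-[200,170])*3.6).round(0))
E
```

```text
0.22 [376. 322.] [217. 347.]
0.25 [359. 325.] [204. 347.]
0.28 [341. 327.] [190. 346.]
0.3 [329. 328.] [182. 346.]
0.32 [316. 329.] [173. 345.]
```

View pics/s5.png

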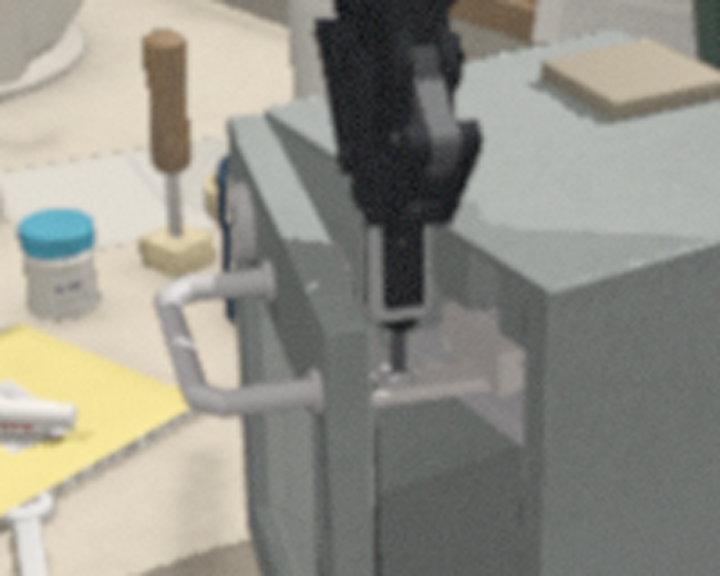

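The door followed the finger to about 0.30 rad: handle middle at (183,345), with the barb at (505,370) clear in front of the flange. I draw a little further before letting the hook up.

Call:
move_arm:
  rows:
    - [[-0.0026,0.0014,0,-1],[-0.0026,0.0014,0,-1],[-0.0026,0.0015,0,-1],[-0.0026,0.0015,0,-1],[0,0,0,0]]

```text
time_s: 17.4
tcp_pos: [0.4824, 0.2573, 0.2239]
tool_rot: [0.81, 3.032, -0.006]
force: [-2.6, -5.4, 10.8]
grip_width: -0.0003
grasp_force: 5.3
```

Call:
move_arm:
  rows:
    - [[-0.0026,0.0016,0,-1],[-0.0026,0.0016,0,-1],[-0.0026,0.0016,0.001,-1],[-0.0025,0.0016,0.001,-1],[-0.0025,0.0016,0.001,-1],[0,0,0.002,0]]

```text
time_s: 18.15
tcp_pos: [0.4694, 0.2661, 0.2284]
tool_rot: [0.94, 2.995, -0.004]
force: [-1.1, -1.5, 6.3]
grip_width: 0.0001
grasp_force: 2.9
```

```bash
python3 - <<'E'
from h import *
s=ctrl.state(); r=R.from_rotvec(s["tool_rot"]).as_matrix(); print(s["time_s"],s["tcp_pos"],'yaw y',np.degrees(np.arctan2(r[1,1],r[0,1])),s["force"])
cab,dr=cabpts(C,0); H=dr((0,0,0)); v=s["tcp_pos"][:2]-H[:2]; print(np.hypot(*v), [ (o, C[2]-(np.arctan2(v[1],v[0])-np.arctan2(-np.sqrt(np.hypot(*v)**2-o**2),o))) for o in (.011,.017)])
p0=None
for q in np.arange(.4,1.4,.08):
    cab,dr=cabpts(C,q); p=dr((.011,-.165,0)); print(round(q,2),p[:2].round(4), (None if p0 is None else (p-p0)[:2].round(4))); p0=p
E
```

```text
18.15 [0.46938309 0.26609876 0.22840098] yaw y 55.13709895139625 [-1.12904564 -1.46704043  6.3044731 ]
0.16585319087331396 [(0.011, np.float64(0.4339396869326244)), (0.017, np.float64(0.47024787570938487))]
0.4 [0.4745 0.2637] None
0.48 [0.4632 0.2706] [-0.0113  0.0069]
0.56 [0.4525 0.2784] [-0.0107  0.0078]
0.64 [0.4425 0.287 ] [-0.01    0.0086]
0.72 [0.4332 0.2964] [-0.0093  0.0094]
0.8 [0.4246 0.3065] [-0.0085  0.0101]
0.88 [0.4169 0.3172] [-0.0077  0.0108]
0.96 [0.4101 0.3285] [-0.0068  0.0113]
1.04 [0.4042 0.3404] [-0.0059  0.0118]
1.12 [0.3993 0.3527] [-0.0049  0.0123]
1.2 [0.3954 0.3653] [-0.0039  0.0126]
1.28 [0.3925 0.3782] [-0.0029  0.0129]
1.36 [0.3906 0.3913] [-0.0019  0.0131]
```

Call:
move_arm:
  rows:
    - [[0,0,0.004,0],[-0.0056,0.0035,0,-2.3],[-0.0055,0.0037,0,-2.3],[-0.0054,0.0039,0,-2.3],[-0.0053,0.0039,0,-2.3],[-0.005,0.0043,0,-2.3],[-0.005,0.0043,0,-2.3],[-0.0047,0.0047,0,-2.3],[-0.0046,0.0047,0,-2.3],[-0.0043,0.005,0,-2.3],[-0.0042,0.0051,0,-2.3]]

```text
time_s: 19.52
tcp_pos: [0.42, 0.3097, 0.2317]
tool_rot: [1.52, 2.747, -0.001]
force: [0.7, 0.3, 1.6]
grip_width: 0.0001
grasp_force: 1.1
```

Call:
move_arm:
  rows:
    - [[-0.0039,0.0054,0,-2.3],[-0.0038,0.0054,0,-2.3],[-0.0034,0.0056,0,-2.3],[-0.0034,0.0057,0,-2.3],[-0.003,0.0059,0,-2.3],[-0.0029,0.0059,0,-2.3],[-0.0025,0.0061,0,-2.3],[-0.0024,0.0062,0,-2.3],[-0.002,0.0063,0,-2.3],[-0.0019,0.0063,0,-2.3],[0,0,0,0],[0,0,0,0]]

```text
time_s: 21.02
tcp_pos: [0.3903, 0.3684, 0.2317]
tool_rot: [2.036, 2.393, -0.003]
force: [1.3, 1.3, 2.3]
grip_width: 0.0006
grasp_force: 0.9
```

```bash
python3 - <<'E'
from h import *
s=ctrl.state(); print(s["time_s"],s["tcp_pos"],s["force"])
g=grab("top"); i=g["pixels"][130:400,250:470,::-1]; cv2.imwrite("pics/t6.png",cv2.resize(i,None,fx=2,fy=2))
E
```

```text
21.025 [0.39031514 0.36835779 0.2316509 ] [1.26410036 1.28840106 2.33212983]
```

View pics/t6.png

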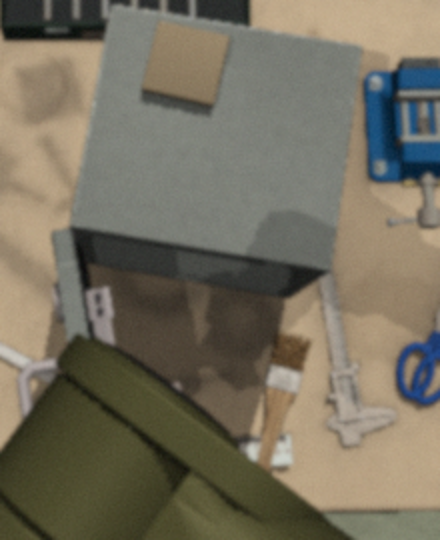

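The door stands at about 1.2 rad in the picture. I retreat up and away.

Call:
move_arm:
  rows:
    - [[0,-0.002,0.003,0],[0,-0.003,0.01,0],[0,0,0.03,0],[0,0,0.04,0],[0,-0.05,0.02,0],[0,-0.06,0,0],[0.02,-0.06,0,0],[0.02,-0.06,0,0],[0.02,-0.06,0,0],[0.02,-0.06,0,0],[0,0,0,0],[0,0,0,0]]

```text
time_s: 22.58
tcp_pos: [0.469, 0.0166, 0.3349]
tool_rot: [-2.036, -2.392, 0.003]
force: [-0.8, -0.0, -0.9]
grip_width: -0.0
grasp_force: 0.0
```

```bash
python3 - <<'E'
from h import *
s=ctrl.state(); print(s["time_s"],s["tcp_pos"],s["force"])
g=grab("top"); i=g["pixels"][130:400,250:470,::-1].copy()
for q,c in ((1.05,(0,0,255)),(1.25,(0,255,0))):
    cab,dr=cabpts(C,q); a,b=[tuple(int(v) for v in (proj(g,dr(p))-[250,130])*2) for p in ((0,0,0),(0,-.205,0))]
    i2=cv2.resize(i,None,fx=2,fy=2) if q==1.05 else i2; cv2.line(i2,a,b,c,1)
cv2.imwrite("pics/t7.png",i2)
E
```

```text
22.575 [0.46900151 0.01659503 0.33488585] [-0.76439361 -0.00978843 -0.85521007]
```

View pics/t7.png

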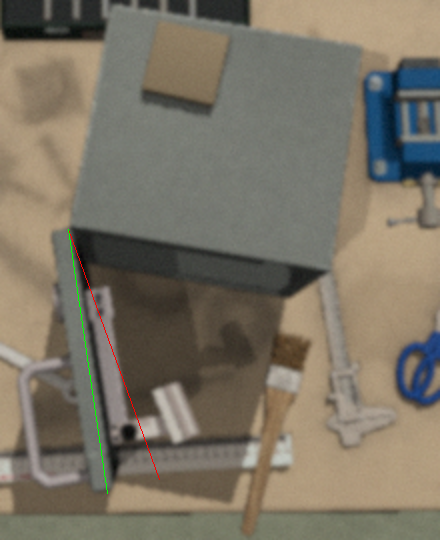

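The door stands at about 1.25 rad, well past the red 1.05 line, and the arm is clear.

```bash
python3 -c "
from bench import ctrl
print(ctrl.sign_off())"
```

```text
the job is handed in; nothing more can be done
None
```

The cabinet door now stands open at about 1.25 rad (roughly 72°) with the arm clear, and I've handed the job in at about 22.6 s. The force I measured on the tool stayed near 12 N while pressing the hook and 12 N or less while drawing the door to the catch. No verdict came back with the hand-in.

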